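# Close the dust port: tuck the cover under its keeper, pivot it down, latch it

### The job

Take the steel cover off its sloping rest and close the blue dust port with it: keep the cover clearly tilted, about as it lay on the rest, and rest its orange-marked lower edge on the port's floor tucked under the orange keeper lip, then pivot the cover down gently, keeping hold of it until it lies flat inside the rails. Then slide the red latch fully home over the cover's free edge and let go. Leave the polishing wheel, the green compound bar and the brass guard where they are.

Things in the scene. Friction and masses are not known exactly. Their poses are not given: they have to be found in the camera images.
- port: Fixed blue frame, the dust port. Origin on the bench under the pocket's centre; x from keeper to latch (roughly away from the robot), z up. Its floor's top, which carries the cover, is at z = 10 mm. The pocket spans x -65 to +65, y -60 to +60 mm: side rails 8 mm high (x -30 to +65), front rail 6 mm high at x = +65 (in two pieces, gap for the latch), back wall with the keeper at x = -65.
- keeper (a point): Middle of the free lower edge of the orange keeper lip: port's x = -49 mm, 20 mm above the port's floor; axes as the port's. The lip is 126 mm wide (y), 5 mm thick, and overhangs the pocket by 16 mm from the back wall at x = -65.
- cover_grip (a point): Centre of the black handle bar of the loose steel cover, 24 mm above the middle of the cover's upper face (32 above its underside). Axes as the plate's: z normal to it on the handle side, -x towards the orange-marked edge. The bar is 66 mm long (x), 14 wide (y), 16 high, on a post at each end, 16 mm free beneath.
- cover_edge (a point): Middle of the cover's bottom corner line on the orange-marked side: on the underside, 60 mm along -x from the plate's centre (-60, 0, -32 mm from the handle's centre in the plate's axes, which it shares).
- cover: The loose steel cover, about 0.8 kg: a plate 120 (x) x 110 (y) x 8 mm (z) with the handle on top; origin at the centre of its underside. It starts on the rest, sloping 35 degrees, its orange-marked edge lowest and towards the robot.
- rest: Fixed wooden sloping rest, 150 x 120 mm on the bench, about 110 mm high. Origin on the bench under the middle; its board rises 35 degrees from the bench towards its +x (roughly away from the robot); a ledge standing 12 mm out of the board at its foot holds the cover's lower edge. The cover may lie up to 10 mm to either side.
- latch_grip (a point): Centre of the upper part of the red latch's upright grip: 20 mm along the port's x, 16 mm wide (y), 36 mm high; this point is 11 mm below the grip's top, 48 mm above the bench. Its steel bolt (60 x 32 x 6 mm, underside 10 mm above the port floor) runs from 20 mm on the keeper side of this point to 40 mm on the other side.
- latch (a joint): How far the latch has been slid, in m, along the port's -x (towards the keeper): 0 fully open (bolt's tip at the port's x = +83 mm), 0.04 fully home (tip at x = +43 mm, over the cover). Friction of about 2 N; it stays where it is left. It starts open, between 0 and 0.012.
- wheel_mid (a point): Grey felt polishing wheel lying flat on the bench, 90 mm across, 26 mm high; its centre. To be left alone.
- compound_mid (a point): Green bar of polishing compound, 80 x 36 x 32 mm, on the bench; its centre. To be left alone.
- guard_mid (a point): Brass cross guard, 50 x 102 mm, 12 mm high, on the bench; its centre. To be left alone.

How it is judged (in metres and radians):
On the way, in this order (a step that is already met when the one before it is completed fails the run):
1. the cover, still tilted more than 15 degrees, rests its marked edge on the port's floor under the keeper lip (within 6 mm of the floor, more than 2 mm in under the lip) (x of cover_edge in the frame of port between -0.07 and -0.051 m and z of cover_edge in the frame of port below 0.016 m and y of cover_edge in the frame of port between -0.02 and 0.02 m and angle between cover_grip's own z axis and vertical above 0.26 rad), for 0.1 s.
2. the cover has been brought down flat (within 4 degrees) inside the rails with the fingers still on it (angle between cover_grip's own z axis and vertical below 0.07 rad and z of cover_grip in the frame of port below 0.049 m and x of cover_edge in the frame of port below -0.051 m and contact force between the fingers and cover above 0.5 N), for 0.1 s.
3. the latch is slid home over the cover (value of joint latch above 0.035 m), for 0.1 s.
At the end, for the whole second after the job is handed in: The cover lies flat on the port's floor (within 2 degrees and about 3 mm), between the rails, its marked edge at least 3 mm in under the keeper lip, at rest; the latch is home (within 5 mm of its stop) over the cover; the robot has let go of both (angle between cover_grip's own z axis and vertical below 0.035 rad and x of cover_edge in the frame of port between -0.068 and -0.052 m and z of cover_edge in the frame of port below 0.0135 m and y of cover_grip in the frame of port between -0.01 and 0.01 m and z of cover_grip in the frame of port below 0.0455 m and angle between the x axis of cover and the x axis of port, either way round below 0.15 rad and value of joint latch above 0.035 m and linear speed of cover below 0.02 m/s and angular speed of cover below 0.1 rad/s); the robot touches nothing.
It fails at once if a bystander (wheel, compound bar, guard) is moved more than 25 mm (distance of any of wheel_mid, compound_mid, guard_mid from where it was at the start of the episode above 0.025 m).
It fails at once if the cover is let fall into the port (it swings faster than 5 rad/s there) (horizontal distance between cover and port below 0.1 m and angular speed of cover above 5 rad/s).
It also fails if it takes over 61 s, if anything falls off the work surface, if the arm or the gripper's body presses on something with over 40 N, if the wrist force passes 120 N, or if a joint passes its speed limit or range.

### The arm

A 6-joint arm with a two-finger parallel gripper is mounted at the origin on the work surface. World frame = base frame: x ahead of the robot, y to its left, z up, the work surface at z = 0. Lengths are in mm, angles in rad, forces in N, time in s.
With the tool pointing down it reaches from about 375 to 975 mm from the base axis. Payload 3.8 kg.
Tool frame: the origin (TCP) lies midway between the tips of the shut fingers; the grasp point (between the pads) lies 19 mm behind it; z points along the fingers, y is the line along which they close (so a half turn about z gives the same grasp; the last joint's range is limited). The gripper opens to 85 mm and grips with 20 to 120 N. Pads are 22 mm wide; open, the fingers measure 114 mm over their backs; the gripper's body (76 mm by 85 mm) begins 54 mm behind the grasp point. The pads swing forward as they close: fully open they stand 13 mm farther back than shut.
Start: joints at [1.277, 0.264, 1.604, -0, 1.274, -0.037], TCP at [171.439, 652.86, 231.28] pointing down, gripper open.
Joint ranges: [-2.63, 2.63], [-0.94, 2.18], [0.31, 2.57], [-1.31, 4.45], [0, 2.66], [-2.55, 2.55]. Speed limits (rad/s): [2.57, 2.57, 3.14, 3.14, 3.14, 3.14].

### API

Orientations are given as a unit quaternion [x, y, z, w].
In Python, from station import env, optics, ticket gives the robot as it stands.
- The arm moves only by the tool arm_command, never from a script. Its argument "deltas" is one flat list of numbers, 4 for each row, row after row: the shift along the tool's x, y, z in units of 40 mm (1.0 is 40 mm), then the turn about the tool's z in units of 6 degrees (1.0 is 6 degrees). In form: [x, y, z, roll, x, y, z, roll, ...]. A call has 1 to 12 rows; each row is the pose to reach, as a shift and turn from the pose commanded when the call began, along the tool's axes at that moment; what a row does not reach only later rows make up. A row lasts 1/10 s, in which the tool goes at most 50 mm and 8.59 degrees, less where a joint would pass 70% of its speed; a pose out of reach is approached as far as the arm can. A call with a gripper value outside its range is refused whole. "gripper" is the opening, from 0 (shut) to 1 (fully open), set as the call begins (left out, the last holds). The fingers move at their own pace and stop on an object; "squeeze" is the grip in N (left out, the last holds). Time passes only in rows, so rows that repeat a pose let the fingers close. It gives the time, the measured TCP pose, the force, the opening and the grip force at its end, in the units of the state.
- env.read_state(): the state, without advancing time (a new reading comes with each control period).
- optics.grab_frame(name): name is "side" or "top"; returns a dict with "image" (400x640x3 uint8, blue, green, red), "camera_matrix" (3x3 intrinsics, pixels), "dist" ([k1, k2, p1, p2, k3] as OpenCV has them; the pictures are not rectified), "eye" and "rotation" of the camera in the world. Camera axes: x right, y up, looking along -z (the intrinsics and any distortion apply to the point x, -y, -z); pixel columns grow to the right and rows downward; lengths in mm; the calibration is good to about 2 mm. A picture is of the moment at which its call begins. There is no depth.
- ticket.job_done(): hands the job in; it is judged then, once.
The state is a dict: "time": time; "joint_pos": joint angles; "qvel": joint speeds; "joint_torque": joint torques, N m; "eef_pos": TCP position; "ee_rot": TCP orientation; "ft_force": force on the tool from outside, world axes, zero at the start; "ft_torque": the same for the moment, N m; "width": opening from 0.0 (shut) to 1.0 (fully open); "grip_force": force on a finger pad.
Only numpy, scipy, OpenCV 4.12 (cv2) and the standard library are available. Lean on these libraries where they do the work, as an engineer would, in place of code of your own. Each camera call takes 0.05 s, during which the arm holds its last target. There are 200 camera calls.

## Working session

There is one attempt and no reset: what is moved stays moved. The work goes in short steps, Python scripts to look and compute and a tool call to move; the robot and the scene stay as the last step left them, time stands still between calls to the robot, and variables do not carry over. Pictures are saved under pics/ and viewed, at most 10 in all, crops included, and the job is handed in when it is done.

Besides the shell and the picture viewer there is one more tool, called after "Emit:" as name(argument=value, ...) on one line, values as JSON. arm_command: Moves the arm, as the interface text tells. Its arguments: {"type":"object","properties":{"deltas":{"type":"array","items":{"type":"number"}},"gripper":{"type":"number"},"squeeze":{"type":"number"}},"required":["deltas"]}

```bash
mkdir -p pics; ls; python3 - <<'E'
from station import env, optics
import cv2,pickle
s=env.read_state();print(s)
for n in("side","top"):
    f=optics.grab_frame(n);cv2.imwrite(f"pics/{n}0.png",f["image"]);pickle.dump(f,open(f"pics/{n}0.pkl","wb"))
    print(n,f["camera_matrix"],f["dist"],f["eye"],f["rotation"])
E
```

```text
pics
{'time': 0.0, 'joint_pos': array([ 1.27712065e+00,  2.64796447e-01,  1.60539009e+00,  4.12433075e-06,
        1.27371480e+00, -3.69159680e-02]), 'qvel': array([-0.00094056,  0.00022148, -0.00094449, -0.00087255, -0.00096418,
       -0.00013336]), 'joint_torque': array([-1.46805392e-04, -5.15089917e+01, -3.67324233e+01, -4.00642557e-05,
        1.27312902e-02,  2.05821514e-06]), 'eef_pos': array([171.20978938, 652.15541113, 229.92418203]), 'ee_rot': array([ 1.28028013e-01,  9.91769880e-01, -1.13828396e-03, -1.91884513e-04]), 'ft_force': array([-0.1667126 ,  0.23438005,  0.23391738]), 'ft_torque': array([-0.00713267, -0.10076636, -0.02161082]), 'grip_force': 0.0, 'width': 0.9993113288411056}
side [[438.16160007   0.         318.44420074]
 [  0.         438.16160007 197.06492457]
 [  0.           0.           1.        ]] [-0.11158343  0.          0.          0.          0.        ] [504.5125357  933.72885975 642.16905239] [-0.02685116  0.47043737  0.87933563 -0.06882259]
top [[400.47565439   0.         318.83461377]
 [  0.         400.47565439 196.4023448 ]
 [  0.           0.           1.        ]] [-0.05011172  0.          0.          0.          0.        ] [ 483.49299237  113.79646138 1167.32585101] [ 0.03206368 -0.04930207 -0.69958184  0.71212813]
```

View pics/top0.png

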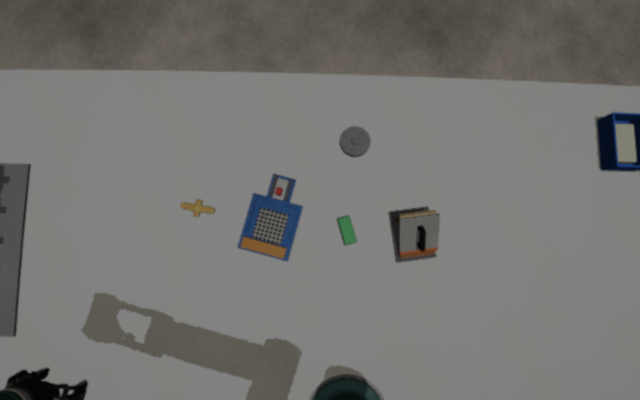

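View pics/side0.png

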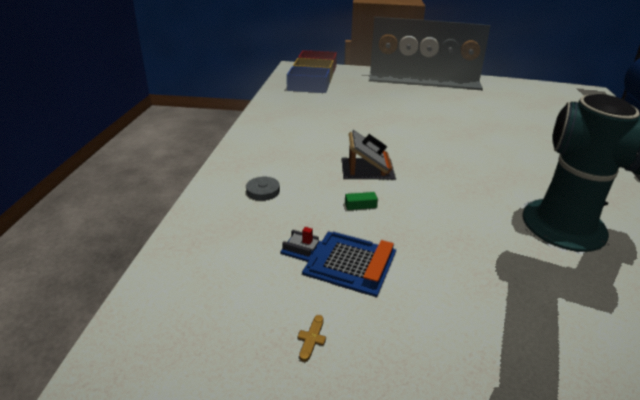

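The top view shows the port at about (270,225) with its keeper at (263,248) and latch at (279,190). The rest with the cover is at (415,235), the compound at (347,230), the wheel at (355,141) and the guard at (198,208). Next I'll enlarge the port and the rest in both views.

```bash
python3 - <<'E'
import cv2,numpy as np
t=cv2.imread("pics/top0.png");s=cv2.imread("pics/side0.png")
def comp(im,rs,k,fn):
    out=[]
    for (x,y,w,h) in rs:
        c=cv2.resize(im[y:y+h,x:x+w],None,fx=k,fy=k,interpolation=cv2.INTER_CUBIC)
        c=cv2.convertScaleAbs(c,alpha=1.4)
        for i in range(0,w,10):
            cv2.line(c,(i*k,0),(i*k,6 if (x+i)%50 else 14),(255,0,255),1)
        for i in range(0,h,10):
            cv2.line(c,(0,i*k),(6 if (y+i)%50 else 14,i*k),(255,0,255),1)
        out.append(c)
    cv2.imwrite(fn,np.hstack(out));print(np.hstack(out).shape)
comp(t,[(230,170,80,100),(380,180,80,100)],5,"pics/top0c.png")
comp(s,[(280,220,120,80),(340,120,80,80)],4,"pics/side0c.png")
E
```

```text
(500, 800, 3)
(320, 800, 3)
```

View pics/top0c.png

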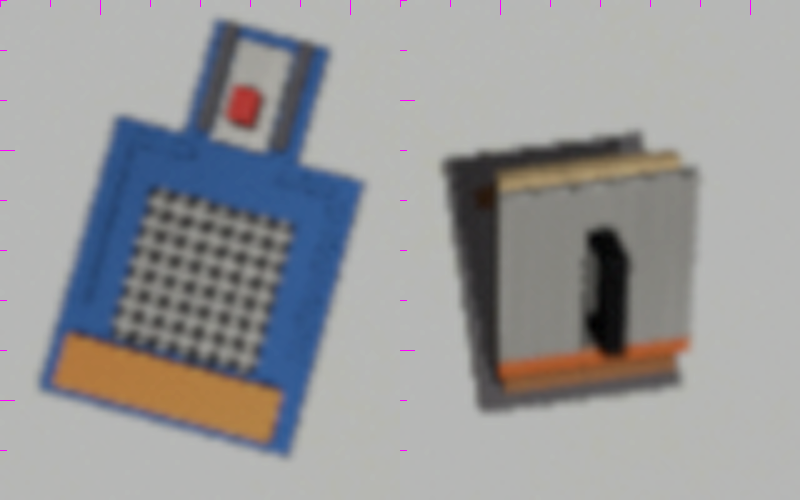

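View pics/side0c.png

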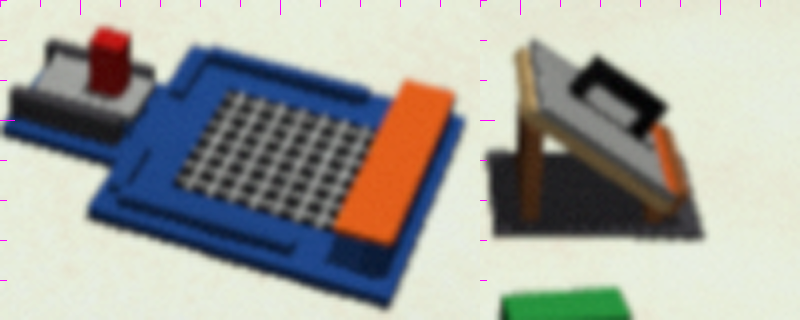

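The crops give the following positions:
- **Top view:** lip corners at crop (68,332), (284,390), (270,443) and (52,388), and the latch grip top at (246,103). The plate corners are at (498,192), (697,172), (690,350) and (500,380).
- **Side view:** the same features are visible.

I'll fit the poses with these points from both cameras.

```bash
cat > h.py <<'E'
import cv2,numpy as np,pickle
from scipy.spatial.transform import Rotation as R
from scipy.optimize import least_squares
def proj(f,P):
    q=R.from_quat(f["rotation"]).inv().apply(np.atleast_2d(P)-f["eye"])*[1,-1,-1]
    return cv2.projectPoints(q.reshape(-1,1,3),np.zeros(3),np.zeros(3),np.array(f["camera_matrix"]),np.array(f["dist"]))[0].reshape(-1,2)
def load(k="0"): return {n:pickle.load(open(f"pics/{n}{k}.pkl","rb")) for n in("top","side")}
def T(x,y,z,yaw,P,pitch=0): # pitch>0: +x end up
    return R.from_euler('ZY',[yaw,-pitch]).apply(np.atleast_2d(P))+[x,y,z]
E
cat > fit.py <<'E'
from h import *
F=load()
tp=lambda l:np.array(l)/5+[230,170]; tc=lambda l:(np.array(l)-[400,0])/5+[380,180]
sp=lambda l:np.array(l)/4+[280,220]; sc=lambda l:(np.array(l)-[480,0])/4+[340,120]
def lip(b): return np.array([[-49,63,35],[-49,-63,35],[b,-63,35],[b,63,35]])
t_l=tp([[68,332],[284,390],[270,443],[52,388]]); s_l=sp([[335,227],[404,81],[455,94],[390,243]])
def res(p):
    W=T(p[0],p[1],0,p[2],lip(p[3]));G=T(p[0],p[1],0,p[2],[p[4],0,59])
    return np.r_[proj(F["top"],W)-t_l,proj(F["side"],W)-s_l,proj(F["top"],G)-tp([[246,103]]),proj(F["side"],G)-sp([[110,38]])].ravel()
a=least_squares(res,[500,200,-.25,-80,100]);print("port",a.x.round(3));print(a.fun.reshape(-1,2).round(1).tolist())
C=np.array([[60,55,8],[60,-55,8],[-60,-55,8],[-60,55,8]])
t_c=tc([[498,192],[697,172],[690,348],[500,378]]); s_c=sc([[536,105],[532,40],[672,195]])
t35=np.radians(35)
def res2(p):
    W=T(*p,C,t35)
    return np.r_[proj(F["top"],W)-t_c,proj(F["side"],W[[0,1,3]])-s_c].ravel()
c=least_squares(res2,[450,-150,60,.1]);print("cover",c.x.round(3));print(c.fun.reshape(-1,2).round(1).tolist())
print("grip",T(*c.x,[0,0,32],t35).round(1),"edge",T(*c.x,[-60,0,0],t35).round(1))
def wire(im,f,P,col,k,o):
    q=((proj(f,P)-o)*k).round().astype(int);cv2.polylines(im,[q.reshape(-1,1,2)],True,col,1)
H=np.array([[33,7,40],[33,-7,40],[-33,-7,40],[-33,7,40]])
out=[]
for n,o in(("top",[(230,170),(380,180)]),("side",[(290,220),(335,120)])):
    row=[]
    for (x,y) in o:
        im=cv2.resize(F[n]["image"][y:y+80,x:x+100],None,fx=4,fy=4,interpolation=cv2.INTER_CUBIC)
        for P,cl in((T(*a.x[:2],0,a.x[2],lip(a.x[3])),(0,0,255)),(T(*a.x[:2],0,a.x[2],[[65,60,10],[65,-60,10],[-65,-60,10],[-65,60,10]]),(0,255,255)),
          (T(*c.x,C,t35),(0,255,0)),(T(*c.x,H,t35),(255,255,0)),(T(*a.x[:2],0,a.x[2],np.array([[10,8,59],[10,-8,59],[-10,-8,59],[-10,8,59]])+[a.x[4],0,0]),(0,255,0))): wire(im,F[n],P,cl,4,np.array([x,y])-.5+.5)
        row.append(im)
    out.append(np.hstack(row))
cv2.imwrite("pics/fit.png",np.vstack(out)[:600])
E
python3 fit.py; python3 - <<'E'
import cv2
im=cv2.imread("pics/fit.png");cv2.imwrite("pics/fit1.png",cv2.resize(im,None,fx=.999,fy=.93))
E
```

```text
port [ 5.29679e+02  2.24338e+02 -2.50000e-01 -7.85300e+01  1.00091e+02]
[[-0.3, -0.1], [-0.3, 0.3], [-0.4, -0.1], [-0.1, -1.1], [-0.2, -0.3], [0.3, -0.9], [0.6, -0.7], [0.4, -0.1], [-0.4, -0.2], [-0.0, 0.4]]
cover [ 5.15012e+02 -1.91471e+02  5.84460e+01  1.39000e-01]
[[0.5, 0.2], [0.5, -0.8], [-0.6, -0.1], [-0.4, -1.2], [1.3, 0.3], [-0.1, -0.7], [0.8, 0.6]]
grip [[ 496.8 -194.    84.7]] edge [[ 466.3 -198.3   24. ]]
```

View pics/fit.png

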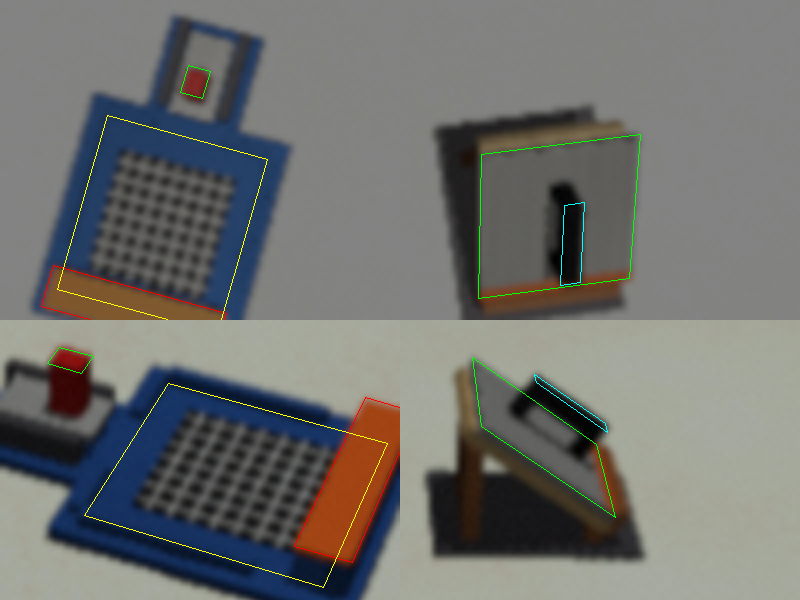

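```bash
cat >> h.py <<'E'
def delta(xyz,yaw_deg):
    """units (x,y,z,roll) from the measured pose to TCP xyz with closing line at yaw_deg+90"""
    from station import env
    s=env.read_state();r=R.from_quat(s["ee_rot"])
    d=r.inv().apply(np.array(xyz)-s["eef_pos"])/40
    ty=r.apply([0,1,0]);cur=np.degrees(np.arctan2(ty[1],ty[0]))
    dy=(yaw_deg+90-cur+90)%180-90
    print("t",round(s["time"],2),"pos",s["eef_pos"].round(1),"yaw",round(cur-90,2),"F",s["ft_force"].round(1),"w",round(s["width"],3),"g",round(s["grip_force"],1))
    print("delta",np.r_[d,-dy/6].round(3))
E
python3 -c "
from h import *
delta([511,-192,230],8)"
```

```text
t 0.1 pos [171.2 652.2 230.1] yaw -14.71 F [-0.3 -0.3  0. ] w 1.0 g 0.0
delta [-13.576 -18.257   0.039  -3.785]
```

Emit:
arm_command(deltas=[-13.58,-18.26,0.04,-3.78,-13.58,-18.26,0.04,-3.78,-13.58,-18.26,0.04,-3.78,-13.58,-18.26,0.04,-3.78,-13.58,-18.26,0.04,-3.78,-13.58,-18.26,0.04,-3.78,-13.58,-18.26,0.04,-3.78,-13.58,-18.26,0.04,-3.78,-13.58,-18.26,0.04,-3.78,-13.58,-18.26,0.04,-3.78,-13.58,-18.26,0.04,-3.78,-13.58,-18.26,0.04,-3.78], gripper=0.6)

```text
time: 1.3
eef_pos: [395.5, 94.3, 230.2]
ee_rot: [-0.07, 0.998, 0.0, 0.0]
ft_force: [0.4, -0.2, -0.6]
width: 0.599
grip_force: 0.0
```

```bash
python3 -c "
from h import *
delta([511,-192,140],8)"
```

```text
t 1.3 pos [395.5  94.3 230.2] yaw 7.98 F [ 0.4 -0.2 -0.6] w 0.599 g 0.0
delta [-1.866e+00 -7.489e+00  2.254e+00 -4.000e-03]
```

Emit:
arm_command(deltas=[-1.87,-7.4,0,0,-1.87,-7.4,0,0,-1.87,-7.4,0,0,-1.87,-7.4,0,0,-1.87,-7.4,0,0,-1.87,-7.4,0,0,-1.87,-7.4,1.0,0,-1.87,-7.4,2.2,0,-1.87,-7.4,2.2,0,-1.87,-7.4,2.2,0,-1.87,-7.4,2.2,0])

```text
time: 2.4
eef_pos: [512.1, -186.8, 144.7]
ee_rot: [-0.07, 0.998, -0.001, 0.002]
ft_force: [0.6, 0.6, 0.6]
width: 0.603
grip_force: 0.0
```

```bash
python3 - <<'E'
from h import *
from station import optics
delta([511,-192,80],8)
a=[]
for n,x,y in(("top",370,170),("side",320,90)):
    f=optics.grab_frame(n);pickle.dump(f,open(f"pics/{n}1.pkl","wb"))
    a.append(cv2.resize(f["image"][y:y+110,x:x+80],None,fx=5,fy=5,interpolation=cv2.INTER_CUBIC))
cv2.imwrite("pics/above.png",np.hstack(a))
E
```

```text
t 2.4 pos [ 512.1 -186.8  144.7] yaw 8.0 F [0.6 0.6 0.6] w 0.603 g 0.0
delta [ 0.05  -0.123  1.618  0.   ]
```

View pics/above.png

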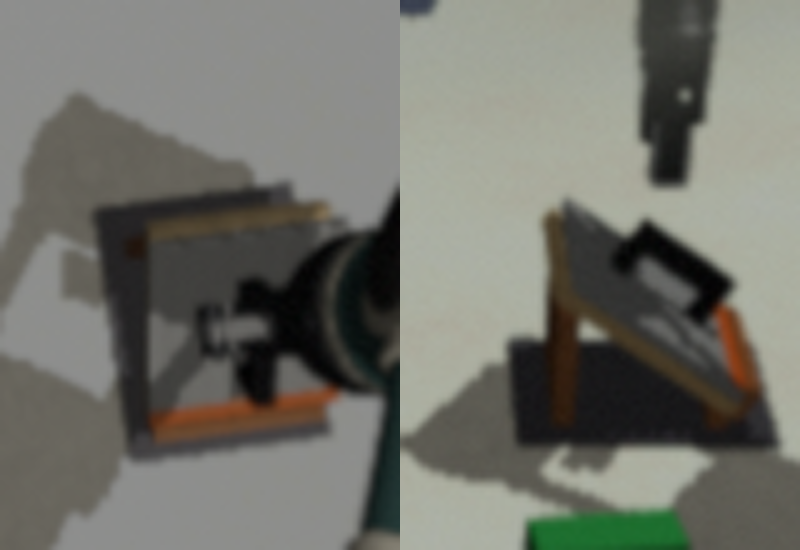

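The side crop shows the fingers at crop x≈667, above the uphill half of the bar (625–735), and clear of the cover. Descending now.

Emit:
arm_command(deltas=[0.05,-0.12,0.6,0,0.05,-0.12,1.1,0,0.05,-0.12,1.4,0,0.05,-0.12,1.6,0,0.05,-0.12,1.6,0,0.05,-0.12,1.6,0], gripper=0.5)

```text
time: 3.1
eef_pos: [510.0, -191.7, 79.1]
ee_rot: [-0.07, 0.998, -0.0, 0.001]
ft_force: [0.9, 0.5, 0.1]
width: 0.501
grip_force: 0.0
```

```bash
python3 -c "
from h import *
delta([511,-192,80],8)"
```

```text
t 3.1 pos [ 510.  -191.7   79.1] yaw 7.98 F [0.9 0.5 0.1] w 0.501 g 0.0
delta [-0.024 -0.011 -0.022 -0.004]
```

Emit:
arm_command(deltas=[0,0,-0.02,0,0,0,-0.02,0,0,0,-0.02,0,0,0,-0.02,0,0,0,-0.02,0,0,0,-0.02,0,0,0,-0.02,0,0,0,-0.02,0], gripper=0, squeeze=90)

```text
time: 3.9
eef_pos: [510.1, -191.6, 80.4]
ee_rot: [-0.07, 0.998, -0.0, 0.001]
ft_force: [-0.5, 1.7, 4.7]
width: 0.141
grip_force: 88.9
```

Emit:
arm_command(deltas=[0,0,-0.3,0,0,0,-0.7,0,0,0,-1.2,0,0,0,-1.7,0,0,0,-2.2,0,0,0,-2.5,0,0,0,-2.5,0,0,0,-2.5,0])

```text
time: 4.7
eef_pos: [508.5, -191.3, 178.0]
ee_rot: [-0.069, 0.998, 0.0, -0.001]
ft_force: [-0.2, 0.1, -8.5]
width: 0.145
grip_force: 88.5
```

```bash
python3 - <<'E'
from h import *
from station import optics
delta([511,-192,180],8)
a=[]
for n,x,y in(("top",370,170),("side",320,60)):
    f=optics.grab_frame(n);pickle.dump(f,open(f"pics/{n}2.pkl","wb"))
    a.append(cv2.resize(f["image"][y:y+110,x:x+80],None,fx=5,fy=5,interpolation=cv2.INTER_CUBIC))
cv2.imwrite("pics/lift.png",np.hstack(a))
E
```

```text
t 4.7 pos [ 508.5 -191.3  178. ] yaw 7.96 F [-0.2  0.1 -8.5] w 0.145 g 88.5
delta [-0.06  -0.027 -0.051 -0.006]
```

View pics/lift.png

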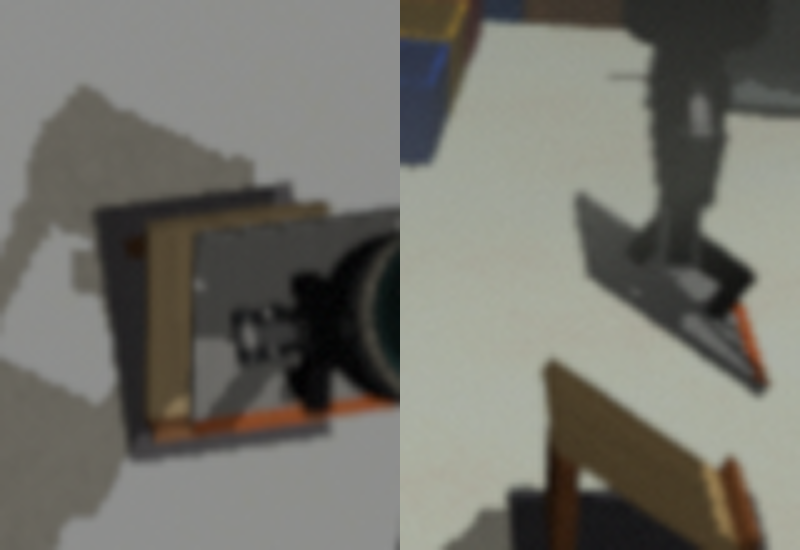

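The cover hangs tilted in the grip, clear of the rest. In the side crop its corners are at (580,195), (588,275) and (762,388). In the top crop they are at (195,232) and (190,432). I'll fit its pose in the hand.

```bash
python3 - <<'E'
from h import *
F=load("2")
tcp=np.array([508.5,-191.3,178.]);yaw=np.radians(7.96)
st=np.array([[580,195],[588,275],[762,388]]);st=(st-[400,0])/5+[320,60]
tt=np.array([[195,232],[190,430]])/5+[370,170]
def world(p,P):   # p: s,h (bar point at grasp), lateral, pitch
    c=R.from_euler('ZY',[yaw,-p[3]])
    g=tcp+[0,0,19]
    return c.apply(np.atleast_2d(P)-[p[0],-p[2],32+p[1]])+g
def res(p,w=1):
    return np.r_[proj(F["side"],world(p,[[60,-55,8],[60,55,8],[-60,55,8]]))-st,proj(F["top"],world(p,[[60,55,8],[-60,55,8]]))-tt].ravel()
def res4(p): return np.r_[res(p),p[1]/5,p[2]/2,(p[0]-18)/5]
r=least_squares(res4,[18,0,0,.6]);print(r.x.round(2),np.degrees(r.x[3]));print(res(r.x).reshape(-1,2).round(1).tolist())
print("edge rel tcp",(R.from_euler('z',-yaw).apply(world(r.x,[-60,0,0])-tcp)).round(1))
print("clean s=18,h=3:",R.from_euler('Y',[-r.x[3]]).apply(np.array([-60.,0,0])-[18,0,35])+[0,0,19])
E
```

```text
[19.48  6.37 -0.47  0.59] 33.70763078226447
[[-1.0, -0.4], [0.1, -0.9], [0.8, 0.5], [-0.3, 0.0], [-0.1, 0.3]]
edge rel tcp [[-44.8  -0.5 -57. ]]
clean s=18,h=3: [[-45.46322426   0.         -53.40231515]]
```

```bash
cat >> h.py <<'E'
PORT=(529.68,224.34,-.25)
def port(x,y,z): return T(PORT[0],PORT[1],0,PORT[2],[x,y,z])[0]
def inport(p): return R.from_euler('z',-PORT[2]).apply(np.array(p)-[PORT[0],PORT[1],0]).round(1)
E
python3 -c "
from h import *
print(port(7,0,0));delta(port(7,0,178),-14.32)"
```

```text
[536.46238695 222.60817229   0.        ]
t 4.8 pos [ 507.9 -191.   177.1] yaw 7.96 F [-0.5  0.3 -7.7] w 0.147 g 88.5
delta [-2.1390e+00  1.0142e+01 -1.0000e-02  3.7130e+00]
```

Emit:
arm_command(deltas=[-0.06,0.3,0,0.1,-0.2,1.0,0,0.4,-0.4,1.9,0,0.7,-0.6,2.9,0,1.1,-0.83,3.95,0,1.5,-1.05,5.0,0,1.9,-1.28,6.05,0,2.3,-1.5,7.1,0,2.7,-1.72,8.15,0,3.0,-1.93,9.15,0,3.4,-2.08,9.85,0,3.6,-2.14,10.14,0,3.71])

```text
time: 6.0
eef_pos: [536.9, 224.9, 177.4]
ee_rot: [0.123, 0.992, 0.0, -0.001]
ft_force: [0.0, 0.1, -8.7]
width: 0.146
grip_force: 88.9
```

Emit:
arm_command(deltas=[0,0,0.5,0,0,0,1.2,0,0,0,1.8,0,0,0,2.1,0,0,0,2.1,0,0,0,2.1,0,0,0,2.1,0])

```text
time: 6.7
eef_pos: [539.3, 222.4, 96.7]
ee_rot: [0.124, 0.992, 0.001, 0.001]
ft_force: [-0.1, -0.0, -7.6]
width: 0.144
grip_force: 88.9
```

```bash
python3 - <<'E'
from h import *
from station import optics
delta(port(7,0,77),-14.32)
a=[]
for n,x,y in(("top",225,170),("side",290,190)):
    f=optics.grab_frame(n);pickle.dump(f,open(f"pics/{n}3.pkl","wb"))
    a.append(cv2.resize(f["image"][y:y+110,x:x+80 if n=="top" else x+120][:, :],None,fx=4,fy=4,interpolation=cv2.INTER_CUBIC))
cv2.imwrite("pics/port3.png",np.hstack(a))
E
```

```text
t 6.7 pos [539.3 222.4  96.7] yaw -14.3 F [-0.1 -0.  -7.6] w 0.144 g 88.9
delta [ 0.071 -0.015  0.493  0.003]
```

View pics/port3.png

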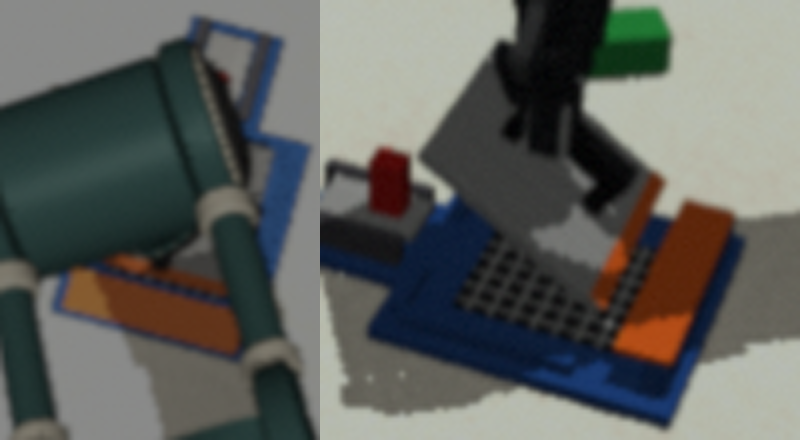

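The side view shows the cover tilted over the pocket, with its orange edge just in front of the lip. The near bottom corner of that edge is at crop (603,308).

```bash
python3 - <<'E'
from h import *
F=load("3")
t=inport([539.3,222.4,96.7]);print(t)
for zz in(-53,-55,-57):
  for xx in (-44,-46):
    print(xx,zz,proj(F["side"],port(t[0]+xx,t[1]+55,t[2]+zz)).round(1), proj(F["side"],port(t[0]+xx-4.4,t[1]+55,t[2]+zz+6.6)).round(1))
E
```

```text
[ 9.8  0.5 96.7]
-44 -53 [[358.  268.7]] [[360.3 266.9]]
-46 -53 [[358.9 269. ]] [[361.3 267.1]]
-44 -55 [[357.9 269.4]] [[360.3 267.6]]
-46 -55 [[358.9 269.7]] [[361.2 267.9]]
-44 -57 [[357.8 270.2]] [[360.2 268.4]]
-46 -57 [[358.8 270.5]] [[361.1 268.6]]
```

Emit:
arm_command(deltas=[0.07,0,0.2,0,0.07,0,0.4,0,0.07,0,0.5,0,0.07,0,0.5,0,0.07,0,0.5,0])

```text
time: 7.3
eef_pos: [534.9, 222.6, 74.6]
ee_rot: [0.124, 0.992, -0.0, -0.0]
ft_force: [1.1, 0.3, -8.0]
width: 0.147
grip_force: 88.9
```

Emit:
arm_command(deltas=[0,0,0.05,0,0,0,0.1,0,0,0,0.12,0,0,0,0.12,0])

```text
time: 7.7
eef_pos: [535.0, 222.6, 70.0]
ee_rot: [0.124, 0.992, -0.0, -0.0]
ft_force: [0.7, 0.0, -8.9]
width: 0.144
grip_force: 88.9
```

Emit:
arm_command(deltas=[0,0,0.05,0,0,0,0.05,0])

```text
time: 7.9
eef_pos: [534.9, 222.6, 68.0]
ee_rot: [0.124, 0.992, -0.0, -0.0]
ft_force: [-0.2, 0.0, -8.5]
width: 0.144
grip_force: 88.9
```

Emit:
arm_command(deltas=[0,0,0.05,0,0,0,0.05,0])

```text
time: 8.1
eef_pos: [534.9, 222.6, 65.9]
ee_rot: [0.124, 0.992, -0.0, -0.0]
ft_force: [-0.7, -0.0, -8.5]
width: 0.142
grip_force: 88.9
```

Emit:
arm_command(deltas=[0.1,0,0,0,0.2,0,0,0,0.3,0,0,0,0.4,0,0,0,0.45,0,0,0,0.45,0,0,0])

```text
time: 8.7
eef_pos: [517.2, 227.2, 66.2]
ee_rot: [0.124, 0.992, -0.0, -0.0]
ft_force: [0.2, 0.1, -8.5]
width: 0.142
grip_force: 88.9
```

Emit:
arm_command(deltas=[0,0,0.03,0,0,0,0.05,0,0,0,0.05,0])

```text
time: 9.0
eef_pos: [518.2, 227.3, 64.7]
ee_rot: [0.124, 0.992, 0.0, 0.0]
ft_force: [-0.0, -0.6, -4.6]
width: 0.143
grip_force: 89.5
```

Emit:
arm_command(deltas=[0,0,0.03,0,0,0,0.03,0])

```text
time: 9.2
eef_pos: [518.6, 227.3, 64.3]
ee_rot: [0.124, 0.992, 0.0, 0.001]
ft_force: [-0.3, -2.0, 2.4]
width: 0.142
grip_force: 90.4
```

Emit:
arm_command(deltas=[0,0,0,0,0,0,0,0,0,0,0,0], squeeze=45)

```text
time: 9.5
eef_pos: [518.8, 227.3, 64.2]
ee_rot: [0.124, 0.992, 0.0, 0.001]
ft_force: [-0.8, -2.1, 5.6]
width: 0.146
grip_force: 90.7
```

Emit:
arm_command(deltas=[-0.05,0,0.04,0,-0.11,0,0.08,0,-0.18,0,0.13,0,-0.25,0,0.195,0,-0.25,0,0.195,0])

```text
time: 10.0
eef_pos: [529.4, 224.7, 56.6]
ee_rot: [0.124, 0.992, 0.0, 0.002]
ft_force: [1.3, -3.3, 4.9]
width: 0.15
grip_force: 91.6
```

```bash
python3 - <<'E'
from h import *
from station import optics,env
delta(port(7,0,77),-14.32);s=env.read_state();print(inport(s["eef_pos"]),s["ft_torque"])
f=optics.grab_frame("side");pickle.dump(f,open("pics/side4.pkl","wb"))
cv2.imwrite("pics/pivot.png",cv2.resize(f["image"][195:305,290:420],None,fx=5,fy=5,interpolation=cv2.INTER_CUBIC))
E
```

```text
t 10.0 pos [529.4 224.7  56.6] yaw -14.29 F [ 1.3 -3.3  4.9] w 0.15 g 91.6
delta [-0.185 -0.006 -0.51   0.006]
[-0.3  0.3 56.6] [-0.49288382  0.28750619  0.14225588]
```

View pics/pivot.png

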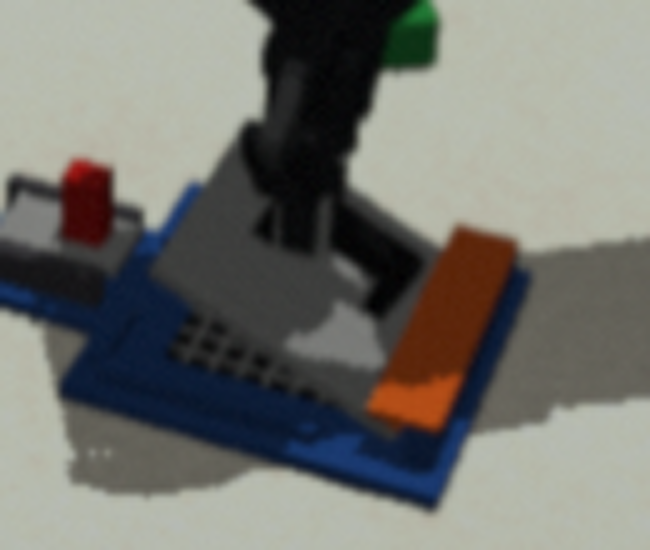

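The cover's edge is tucked under the lip and the pivot is working. I'll carry on down.

Emit:
arm_command(deltas=[-0.06,0,0.06,0,-0.13,0,0.13,0,-0.19,0,0.2,0,-0.25,0,0.27,0,-0.3,0,0.34,0,-0.35,0,0.42,0,-0.35,0,0.42,0], gripper=0, squeeze=45)

```text
time: 10.75
eef_pos: [544.3, 221.0, 40.3]
ee_rot: [0.124, 0.992, 0.001, 0.003]
ft_force: [4.3, -5.0, 5.6]
width: 0.142
grip_force: 92.8
```

```bash
python3 - <<'E'
from h import *
from station import env
s=env.read_state();print(inport(s["eef_pos"]),s["ft_force"],s["ft_torque"])
E
```

```text
[15.   0.3 40.3] [ 4.29412477 -4.95423617  5.64326675] [-0.74014232 -0.07151667  0.12679046]
```

Emit:
arm_command(deltas=[-0.05,-0.01,0.07,0,-0.09,-0.03,0.14,0,-0.12,-0.03,0.2,0,-0.14,-0.03,0.25,0,-0.14,-0.03,0.25,0])

```text
time: 11.25
eef_pos: [550.3, 219.3, 30.8]
ee_rot: [0.124, 0.992, 0.001, 0.004]
ft_force: [5.8, -2.6, 4.3]
width: 0.145
grip_force: 93.2
```

Emit:
arm_command(deltas=[-0.01,0,0.04,0,-0.02,0,0.08,0,-0.02,0,0.08,0])

```text
time: 11.55
eef_pos: [551.7, 219.0, 28.0]
ee_rot: [0.124, 0.992, 0.001, 0.004]
ft_force: [5.7, -3.0, 6.7]
width: 0.142
grip_force: 93.5
```

Emit:
arm_command(deltas=[0,0,0.04,0,0,0,0.04,0])

```text
time: 11.75
eef_pos: [552.2, 219.0, 26.7]
ee_rot: [0.124, 0.992, 0.002, 0.005]
ft_force: [7.3, -3.5, 6.7]
width: 0.145
grip_force: 93.7
```

Emit:
arm_command(deltas=[0,0,0.04,0,0,0,0.04,0])

```text
time: 11.95
eef_pos: [552.7, 219.0, 25.4]
ee_rot: [0.124, 0.992, 0.002, 0.005]
ft_force: [7.3, -4.2, 7.7]
width: 0.145
grip_force: 93.9
```

```bash
python3 - <<'E'
from h import *
from station import env,optics
s=env.read_state();print(inport(s["eef_pos"]),s["ft_force"],s["ft_torque"])
f=optics.grab_frame("side");pickle.dump(f,open("pics/side5.pkl","wb"))
cv2.imwrite("pics/flat.png",cv2.resize(f["image"][205:305,290:410],None,fx=6,fy=6,interpolation=cv2.INTER_CUBIC))
E
```

```text
[23.6  0.5 25.4] [ 7.34955688 -4.17092739  7.72847305] [-0.58548375 -0.31947153  0.11958743]
```

Emit:
arm_command(deltas=[0,0,0.04,0,0,0,0.04,0])

```text
time: 12.2
eef_pos: [553.1, 219.0, 24.1]
ee_rot: [0.124, 0.992, 0.002, 0.006]
ft_force: [8.3, -4.8, 7.5]
width: 0.146
grip_force: 94.1
```

Emit:
arm_command(deltas=[0,0,0.04,0,0,0,0.04,0])

```text
time: 12.4
eef_pos: [553.3, 219.0, 23.5]
ee_rot: [0.124, 0.992, 0.002, 0.006]
ft_force: [5.1, -6.4, 13.9]
width: 0.148
grip_force: 95.1
```

Emit:
arm_command(deltas=[0,0,0.04,0,0,0,0.04,0])

```text
time: 12.6
eef_pos: [553.4, 219.1, 23.5]
ee_rot: [0.124, 0.992, 0.002, 0.006]
ft_force: [1.3, -6.4, 24.3]
width: 0.148
grip_force: 96.4
```

```bash
python3 - <<'E'
from h import *
from station import env,optics
s=env.read_state();t=inport(s["eef_pos"]);print(t)
f=optics.grab_frame("side");pickle.dump(f,open("pics/side6.pkl","wb"))
k=6;o=np.array([290,205]);im=cv2.resize(f["image"][205:300,290:410],None,fx=k,fy=k,interpolation=cv2.INTER_CUBIC)
im=cv2.convertScaleAbs(im,alpha=1.6)
for e,c in((-58,(0,255,0)),):
    P=np.array([port(e+120,55,18),port(e+120,-55,18),port(e,-55,18),port(e,55,18)])
    q=((proj(f,P)-o+.5)*k).astype(int)
    cv2.polylines(im,[q.reshape(-1,1,2)],True,c,1)
cv2.imwrite("pics/flat6.png",im)
E
```

```text
[24.3  0.7 23.5]
```

View pics/flat6.png

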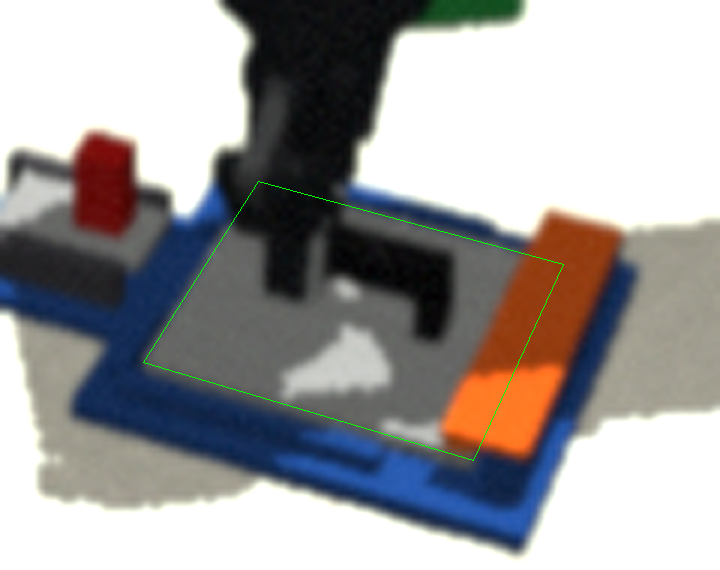

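The cover's free edge matches the projected outline for a flat cover with its marked edge at x=-58 mm, inside the rails. Now I'll release it and go for the latch.

Emit:
arm_command(deltas=[0,0,-0.03,0,0,0,-0.04,0,0,0,-0.04,0])

```text
time: 12.95
eef_pos: [553.3, 219.0, 23.5]
ee_rot: [0.124, 0.992, 0.002, 0.006]
ft_force: [5.9, -5.1, 13.3]
width: 0.144
grip_force: 94.9
```

Emit:
arm_command(deltas=[0,0,-0.04,0,0,0,-0.04,0,0,0,-0.04,0,0,0,-0.04,0,0,0,-0.04,0], gripper=0.4)

```text
time: 13.45
eef_pos: [546.1, 218.4, 19.7]
ee_rot: [0.124, 0.992, -0.0, -0.001]
ft_force: [0.1, 0.1, -0.7]
width: 0.399
grip_force: 0.0
```

Emit:
arm_command(deltas=[0,0,-0.3,0,0,0,-0.8,0,0,0,-1.4,0,0,0,-2.0,0,0,0,-2.5,0,0,0,-2.5,0,0,0,-2.5,0])

```text
time: 14.15
eef_pos: [547.1, 218.6, 121.1]
ee_rot: [0.124, 0.992, 0.0, 0.001]
ft_force: [-0.8, -0.2, -0.9]
width: 0.398
grip_force: 0.0
```

```bash
python3 - <<'E'
from h import *
from station import optics
delta(port(100,0,100),-14.32)
f=optics.grab_frame("side");pickle.dump(f,open("pics/side7.pkl","wb"))
# red latch grip centroid, and free-edge check
for k in("0","7"):
    im=pickle.load(open(f"pics/side{k}.pkl","rb"))["image"].astype(int)
    m=(im[...,2]>90)&(im[...,1]<60)&(im[...,0]<60);ys,xs=np.nonzero(m[220:250,295:325]);print(k,len(xs),xs.mean()+295,ys.mean()+220)
E
```

```text
t 14.15 pos [547.1 218.6 121.1] yaw -14.29 F [-0.8 -0.2 -0.9] w 0.398 g 0.0
delta [-2.041  0.028  0.529  0.005]
0 30 307.2 229.6
7 2 306.5 228.0
```

Emit:
arm_command(deltas=[-1.0,0,0,0,-2.0,0.03,0,0,-2.84,0.03,0,0,-2.84,0.03,0,0,-2.84,0.03,0.8,0,-2.84,0.03,1.5,0,-2.84,0.03,2.0,0,-2.84,0.03,2.0,0,-2.84,0.03,2.0,0], gripper=0, squeeze=40)

```text
time: 15.1
eef_pos: [655.5, 191.5, 38.9]
ee_rot: [0.124, 0.992, -0.001, -0.002]
ft_force: [0.7, -0.7, 0.1]
width: -0.004
grip_force: 0.0
```

```bash
python3 - <<'E'
from h import *
from station import optics
delta(port(83,0,40),-14.32)
f=optics.grab_frame("top")
for k,im in(("a",load()["top"]["image"]),("b",f["image"])):
    im=im.astype(int)[175:225,262:300]
    m=(im[...,2]>im[...,1]+40)&(im[...,2]>im[...,0]+40);ys,xs=np.nonzero(m);print(k,len(xs),xs.mean()+262,ys.mean()+175)
E
```

```text
t 15.1 pos [655.5 191.5  38.9] yaw -14.28 F [ 0.7 -0.7  0.1] w -0.004 g 0.0
delta [ 1.177  0.019 -0.023  0.006]
a 38 278.2631578947368 190.6578947368421
b 37 278.27027027027026 190.94594594594594
```

Now I'll push the latch towards the keeper in small steps, feeling for its stop.

Emit:
arm_command(deltas=[0.15,0.02,0,0,0.3,0.02,0,0,0.45,0.02,0,0,0.6,0.02,0,0,0.75,0.02,0,0,0.9,0.02,0,0,1.0,0.02,0,0,1.1,0.02,0,0,1.1,0.02,0,0])

```text
time: 16.05
eef_pos: [613.6, 203.3, 40.0]
ee_rot: [0.124, 0.992, -0.0, -0.001]
ft_force: [0.3, -0.4, 0.4]
width: 0.0
grip_force: 0.3
```

Emit:
arm_command(deltas=[0.05,0,0,0,0.1,0,0,0,0.1,0,0,0])

```text
time: 16.35
eef_pos: [612.0, 203.7, 40.1]
ee_rot: [0.124, 0.992, -0.0, 0.001]
ft_force: [5.9, -1.5, -3.1]
width: 0.003
grip_force: 3.0
```

```bash
python3 - <<'E'
from h import *
from station import env
s=env.read_state();print(inport(s["eef_pos"]),s["ft_force"])
E
```

```text
[84.8  0.4 40.1] [ 5.85570287 -1.49377777 -3.12017956]
```

Emit:
arm_command(deltas=[0.05,0,0,0,0.1,0,0,0,0.1,0,0,0,0.1,0,0,0])

```text
time: 16.75
eef_pos: [611.9, 203.8, 40.3]
ee_rot: [0.124, 0.992, 0.0, 0.005]
ft_force: [16.1, -5.2, -10.4]
width: -0.0
grip_force: 8.1
```

It has hit the stop. I'll back off, rise and check.

Emit:
arm_command(deltas=[-0.3,0,0,0,-0.6,0,0,0,-0.9,0,0,0,-0.9,0,-0.8,0,-0.9,0,-1.8,0,-0.9,0,-2.8,0,-0.9,0,-3.8,0,-0.9,0,-3.8,0,-0.9,0,-3.8,0])

```text
time: 17.65
eef_pos: [643.0, 196.6, 194.4]
ee_rot: [0.124, 0.992, 0.001, 0.001]
ft_force: [-0.4, 0.2, -0.8]
width: -0.002
grip_force: 0.0
```

Emit:
arm_command(deltas=[0,1,0,0,0,2,0,0,0,3,0,0,0,4,0,0,0,5,0,0,0,5,0,0,0,5,0,0])

```text
time: 18.35
eef_pos: [689.8, 390.4, 188.7]
ee_rot: [0.123, 0.992, -0.002, -0.002]
ft_force: [0.3, -0.7, -0.3]
width: -0.005
grip_force: 0.0
```

```bash
python3 - <<'E'
from h import *
from station import optics,env
s=env.read_state();print(s["time"],s["eef_pos"],s["ft_force"],s["width"])
for n,(x0,x1,y0,y1) in(("top",(262,300,175,222)),("side",(295,345,215,250))):
    f=optics.grab_frame(n);im=f["image"].astype(int)[y0:y1,x0:x1]
    m=(im[...,2]>im[...,1]+40)&(im[...,2]>im[...,0]+40);ys,xs=np.nonzero(m);print(n,len(xs),xs.mean()+x0,ys.mean()+y0)
    for g in(63,68,100): print(g,proj(f,port(g,0,50)).round(1))
    cv2.imwrite(f"pics/{n}9.png",f["image"])
    # grey plate area: fit min-area rect in top view
    if n=="top":
        hsv=cv2.cvtColor(f["image"],cv2.COLOR_BGR2HSV);print(hsv[205:250:6,245:290:6,1].tolist())
        P=np.array([port(a,b,18) for a,b in((62,55),(62,-55),(-46,-55),(-46,55))]);print(proj(f,P).round(1).tolist())
E
```

```text
18.35 [689.79237625 390.42947852 188.65046693] [ 0.29293907 -0.66390414 -0.27237123] -0.005294823358927215
top 38 274.6578947368421 203.0263157894737
63 [[275.4 203.5]]
68 [[275.9 201.8]]
100 [[279.  190.8]]
[[28, 158, 4, 9, 12, 169, 29, 160], [27, 170, 9, 9, 8, 12, 9, 11], [11, 159, 11, 11, 9, 10, 11, 9], [101, 29, 12, 9, 14, 11, 9, 11], [170, 9, 9, 10, 7, 11, 9, 7], [148, 12, 12, 9, 13, 9, 9, 16], [184, 185, 174, 76, 12, 9, 7, 119], [161, 185, 185, 185, 181, 153, 137, 151]]
[[257.8, 199.8], [294.7, 209.9], [284.4, 246.4], [247.3, 236.2]]
side 141 322.11347517730496 238.74468085106383
63 [[323.3 237.6]]
68 [[321.2 237. ]]
100 [[307.5 233.2]]
```

```bash
python3 -c "
from station import ticket
print(ticket.job_done())"
```

```text
the job is handed in; nothing more can be done
None
```

The cover was pivoted down flat inside the port with its marked edge under the keeper lip, and the latch was pushed to its stop. The gripper was clear when I handed in the job at about 18.5 s. The hand-in gave no verdict, and I did not re-check the cover's tilt or the bystanders' positions after letting go.

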